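# Make up a set of three end discs at the lever feeder

## Task

The catch tray beside the lever feeder holds two white discs. Swing the feeder's sprung lever all the way to its stop, once, and let it return, so that a third disc drops onto the tray; then pick the tray up by its handle and tip all three discs off its open mouth into the grey bin. Stand the tray back flat where it was beside the feeder, leave the other discs in the feeder, and do not disturb the tape, calculator and tube lying about.

Things in the scene. Friction and masses are not known exactly. Their poses are not given: they have to be found in the camera images.
- feeder: hand-lever disc feeder, fixed. Origin on the bench under the axis of its upright clear magazine tube (55 mm outside, from 46 to 108 mm up). Grey block 100 mm wide in x, from y = -26 to +180 mm; its top, 30 mm up, is the deck under the disc stack. A full lever stroke pushes the lowest disc off the deck's edge at y = -26 mm onto the tray.
- lever_pivot (a point): axis of the lever, along the feeder's x, at feeder y = 125, z = 125 mm, between two grey cheeks up to 142 mm high
- lever (a joint): lever angle, rad: 0 at rest (spring-held, the lever leans 0.31 rad from upright towards the magazine, that is to the feeder's -y), 0.62 at the stop (leans 0.31 rad the other way, to +y). Top swings towards the feeder's +y; the spring needs 6 N at the grip at first, 10 N at the stop, and drives it back when let go.
- lever_grip (a point): middle of the lever's black round grip (22 mm thick, 65 mm long with its round ends), 120 mm from the pivot along the lever; the lever's end is 31 mm beyond it. At rest about 239 mm above the bench.
- tray_spot (a point): point on the bench beside the feeder (feeder x = 10, y = -87.5 mm) where the tray's origin belongs; axes as the feeder's.
- tray: loose dark steel catch tray, 150 (x) by 110 (y) mm, floor 3 mm thick, walls 20 mm high on both y sides and at +x; open at -x (the mouth). Origin: centre of its underside. 250 g. It stands beside the feeder's outlet with its axes nearly the feeder's, its +y wall 1 to 7 mm clear of the feeder block.
- tray_handle (a point): place to pinch the tray's bare aluminium upright handle tab, on its centre line, 52 mm above the tray's underside at tray x = 70 mm. The tab is 10 mm thick in x (x = 65 to 75), 50 mm wide in y and its top is 70 mm up.
- tray_mouth (a point): middle of the floor's edge at the open mouth, tray x = -75 mm, 3 mm above the underside.
- bin: loose grey open bin, 180 (x) by 200 (y) by 70 mm high, walls and floor 4 mm; origin at the centre of its underside. 600 g.
- disc_a: white acrylic end disc, 44 mm across, 12 mm thick, 22 g; all five are alike; origin at the centre of its underside, z along its axis. Lowest in the feeder's magazine at the start, 30 mm above the bench: the one to be fed.
- disc_b: white acrylic end disc, 44 mm across, 12 mm thick, 22 g; all five are alike; origin at the centre of its underside, z along its axis. Second in the magazine; stays in it.
- disc_c: white acrylic end disc, 44 mm across, 12 mm thick, 22 g; all five are alike; origin at the centre of its underside, z along its axis. Third in the magazine; stays in it.
- disc_d: white acrylic end disc, 44 mm across, 12 mm thick, 22 g; all five are alike; origin at the centre of its underside, z along its axis. Lies on the tray at the start, nearer the mouth.
- disc_e: white acrylic end disc, 44 mm across, 12 mm thick, 22 g; all five are alike; origin at the centre of its underside, z along its axis. Lies on the tray at the start, nearer the handle.
- tape_roll: bystander: brown roll of packing tape lying flat, 110 mm across, 50 mm high; origin at the centre of its underside
- dispenser: bystander: pink tape dispenser, 75 by 150 mm, 118 mm high; origin at the centre of its underside
- calculator: bystander: pale desk calculator, 160 by 105 by 25 mm; origin at the centre of its underside
- clear_tube: bystander: short length of clear acrylic tube standing on end, 80 mm across, 60 mm high; origin at the centre of its lower end
There are look-alikes about, which are no part of the job. Several things have the shape of the tray; the one meant has the colours described above.

How it is judged:
By the outcome, as a careful person would: the job done as asked, in the order asked, and still so for the second after the job is handed in, with the robot touching nothing.
It also fails if it takes over 72 s, if anything falls off the work surface, if the arm or the gripper's body presses on something with over 40 N, if the wrist force passes 120 N, or if a joint passes its speed limit or range.

## Robot

A 6-joint arm with a two-finger parallel gripper is mounted at the origin on the work surface. World frame = base frame: x ahead of the robot, y to its left, z up, the work surface at z = 0. Lengths are in m, angles in rad, forces in N, time in s.
With the tool pointing down it reaches from about 0.425 to 1.125 m from the base axis. Payload 14.9 kg.
Tool frame: the origin (TCP) lies on the mounting face of the last link; the fingertips stand 191 mm ahead of it and the grasp point (between the pads) lies 172 mm ahead of it; z points along the fingers, y is the line along which they close (so a half turn about z gives the same grasp; the last joint's range is limited). The gripper opens to 91 mm and grips with 3 to 60 N. Pads are 32 mm wide; open, the fingers measure 118 mm over their backs; the gripper's body (76 mm by 178 mm) begins 60 mm behind the grasp point.
Start: joints at [1.202, 0.379, 1.734, -0, 1.028, -0.033], TCP at [0.231, 0.661, 0.405] pointing down, gripper open.
Joint ranges: [-2.77, 2.77], [-0.74, 2.19], [0, 2.66], [-1.06, 4.2], [0.31, 2.87], [-3.08, 3.08]. Speed limits (rad/s): [1.89, 1.89, 2.39, 3.14, 3.14, 3.14].

## Interface

Orientations are given as a rotation vector (axis times angle).
In Python, from cell import ctrl gives the robot as it stands.
- The arm moves only by the tool carry_out, never from a script. Its argument "moves" is text: rows parted by semicolons, each of 7 numbers parted by spaces: the shift along the world's x, y, z in units of 0.8 m (1.0 is 0.8 m), then the turn, a rotation vector about the world's x, y, z in units of 1.5 rad (1.0 is 1.5 rad), then the opening, from 0 (shut) to 1 (fully open). A call has 1 to 8 rows; each row shifts and turns the commanded pose from where the row before left it; what a row does not reach is not made up. A row lasts 1/12 s, in which the tool goes at most 41.7 mm and 7.16 degrees, less where a joint would pass 70% of its speed; a pose out of reach is approached as far as the arm can. A call with a number of a shift or a turn outside -1 to 1 is refused whole. A call with a gripper value outside its range is refused whole. The fingers move at their own pace and stop on an object; "grip_force" is the grip in N (left out, the last holds). Time passes only in rows, so rows that do not move let the fingers close. It gives the time, the measured TCP pose, the force, the opening and the grip force at its end, in the units of the state.
- ctrl.read_state(): the state, without advancing time (a new reading comes with each control period).
- ctrl.capture(name): name is "side" or "top" or "wrist"; returns a dict with "frame" (480x640x3 uint8, blue, green, red), "camera_matrix" (3x3 intrinsics, pixels), "k1" (the pictures are not rectified: a ray, as slopes to the right and down, at radius r is drawn at 1 + k1 r^2 times it, then the intrinsics apply), "extrinsics" (4x4, takes a point from camera to world coordinates). Camera axes: x right, y down, z forward; pixel columns grow to the right and rows downward; lengths in m; the calibration is good to about 2 mm. A picture is of the moment at which its call begins. There is no depth.
- ctrl.sign_off(): hands the job in; it is judged then, once.
The state is a dict: "time_s": time; "q": joint angles; "joint_velocities": joint speeds; "joint_efforts": joint torques, N m; "ee_pos": TCP position; "tool_rot": TCP orientation; "contact_force": force on the tool from outside, world axes, zero at the start; "wrist_torque": the same for the moment, N m; "finger_gap": finger opening in m; "grip_force": force on a finger pad.
Only numpy, scipy, OpenCV 4.12 (cv2) and the standard library are available. Lean on these libraries where they do the work, as an engineer would, in place of code of your own. Each camera call takes 0.05 s, during which the arm holds its last target. There are 200 camera calls.

## Working session

There is one attempt and no reset: what is moved stays moved. The work goes in short steps, Python scripts to look and compute and a tool call to move; the robot and the scene stay as the last step left them, time stands still between calls to the robot, and variables do not carry over. Pictures are saved under pics/ and viewed, at most 10 in all, crops included, and the job is handed in when it is done.

Besides the shell and the picture viewer there is one more tool, called after ">>>" as name(argument=value, ...) on one line, values as JSON. carry_out: Moves the arm, as the interface text tells. Shifts and turns lie within -1 to 1; 1 stands for 0.8 m of shift or 1.5 rad of turn. Its arguments: {"type":"object","properties":{"moves":{"type":"string"},"grip_force":{"type":"number"}},"required":["moves"]}

```bash
mkdir -p pics; ls; cat > h.py <<'E'
import numpy as np,cv2,json
from cell import ctrl
from scipy.spatial.transform import Rotation as R
def snap(n,f):
    c=ctrl.capture(n); cv2.imwrite(f'pics/{f}.png',c['frame']); np.savez(f'pics/{f}.npz',K=c['camera_matrix'],k1=c['k1'],E=c['extrinsics'],frame=c['frame']); return c
def load(f):
    d=np.load(f'pics/{f}.npz'); return dict(frame=d['frame'],camera_matrix=d['K'],k1=float(d['k1']),extrinsics=d['E'])
def ray(c,uv):
    uv=np.asarray(uv,float).reshape(-1,1,2)
    n=cv2.undistortPoints(uv,np.array(c['camera_matrix']),np.array([c['k1'],0,0,0.]),None,None,None).reshape(-1,2) if 0 else None
    K=np.array(c['camera_matrix']); p=(uv.reshape(-1,2)-K[:2,2])/[K[0,0],K[1,1]]; q=p.copy()
    for _ in range(30): q=p/(1+c['k1']*(q**2).sum(1,keepdims=True))
    E=np.array(c['extrinsics']); d=np.c_[q,np.ones(len(q))]@E[:3,:3].T
    return E[:3,3],d
def onz(c,uv,z):
    o,d=ray(c,uv); return o+d*((z-o[2])/d[:,2:3])
def proj(c,P):
    E=np.array(c['extrinsics']);P=np.asarray(P,float).reshape(-1,3); q=(P-E[:3,3])@E[:3,:3]; q=q[:,:2]/q[:,2:]
    q=q*(1+c['k1']*(q**2).sum(1,keepdims=True)); K=np.array(c['camera_matrix']); return q*[K[0,0],K[1,1]]+K[:2,2]
E
python3 - <<'E'
from h import *
for n in('top','side','wrist'):
    c=snap(n,n+'0'); print(n,c['k1'],np.round(c['camera_matrix'],1).tolist(),np.round(c['extrinsics'],3).tolist())
print(ctrl.read_state())
E
```

```text
pics
top -0.08710246031499584 [[445.1, 0.0, 317.6], [0.0, 445.1, 238.3], [0.0, 0.0, 1.0]] [[-0.009, -0.989, 0.149, 0.349], [-1.0, 0.011, 0.014, 0.011], [-0.015, -0.149, -0.989, 1.355], [0.0, 0.0, 0.0, 1.0]]
side -0.1303751982836161 [[487.6, 0.0, 322.0], [0.0, 487.6, 246.6], [0.0, 0.0, 1.0]] [[0.769, -0.451, 0.452, 0.055], [-0.639, -0.556, 0.532, -0.529], [0.011, -0.698, -0.716, 0.888], [0.0, 0.0, 0.0, 1.0]]
wrist 0.006741186848289478 [[366.3, 0.0, 314.5], [0.0, 366.3, 239.7], [0.0, 0.0, 1.0]] [[0.331, 0.913, 0.239, 0.163], [0.944, -0.32, -0.084, 0.683], [0.0, 0.253, -0.967, 0.384], [0.0, 0.0, 0.0, 1.0]]
{'time_s': 0.15, 'q': array([ 1.20169297e+00,  3.79282585e-01,  1.73463853e+00, -1.39451628e-05,
        1.02846621e+00, -3.32559471e-02]), 'joint_velocities': array([-0.00020757, -0.00096886, -0.00155308, -0.00052451, -0.00127758,
        0.00077593]), 'joint_efforts': array([ 1.12390735e-03, -7.64110994e+01, -4.34657800e+01,  6.50892360e-02,
        4.10094706e-02, -6.71287034e-05]), 'ee_pos': array([0.23062638, 0.66077248, 0.40424674]), 'tool_rot': array([-5.25036255e-01, -3.09725937e+00,  1.22678689e-03]), 'contact_force': array([-0.07077501, -0.28469166,  0.11219043]), 'wrist_torque': array([-0.01210416,  0.01970329, -0.03709921]), 'grip_force': 0.0, 'finger_gap': 0.09153286392006689}
```

View pics/top0.png

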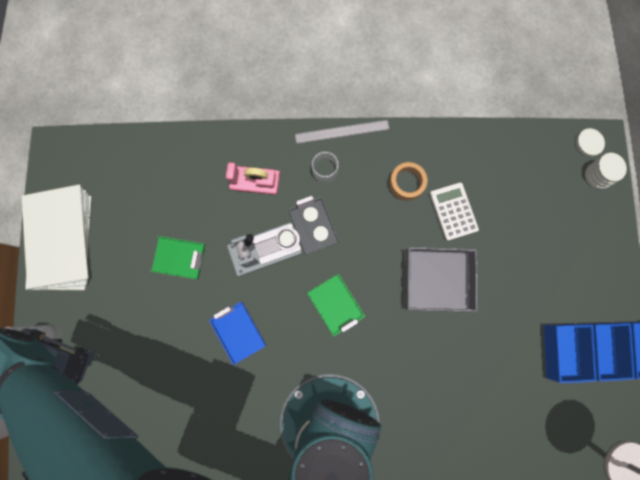

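View pics/side0.png

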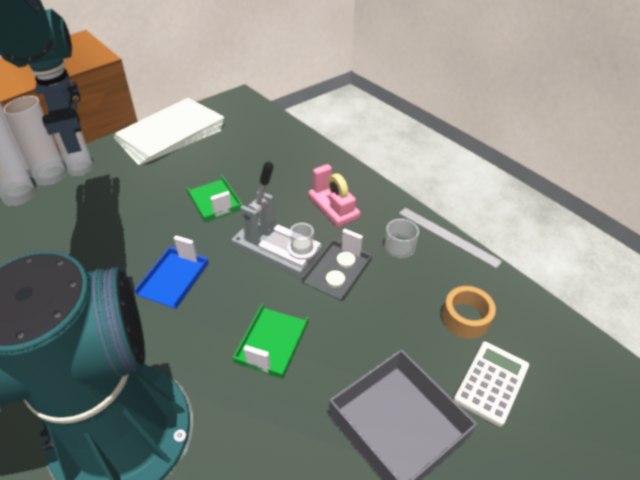

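Top view: feeder near (270,248), lever knob (249,240), tray (314,224) with its handle at (305,201), bin (441,280). The side view agrees: lever (266,173), tray (337,270) and handle (351,242). I'll enlarge the feeder and tray.

```bash
python3 - <<'E'
from h import *
a=load('top0')['frame'][180:285,220:350]; b=load('side0')['frame'][150:305,225:385]
A=cv2.resize(a,None,fx=3,fy=3,interpolation=cv2.INTER_CUBIC);B=cv2.resize(b,None,fx=2.5,fy=2.5,interpolation=cv2.INTER_CUBIC)
o=np.zeros((400,800,3),np.uint8);o[:315,:390]=A;o[:388,395:795]=B
o=np.clip(255*(o/255.)**.6,0,255).astype(np.uint8)
cv2.imwrite('pics/crop0.png',o)
E
```

```text
(no output)
```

View pics/crop0.png

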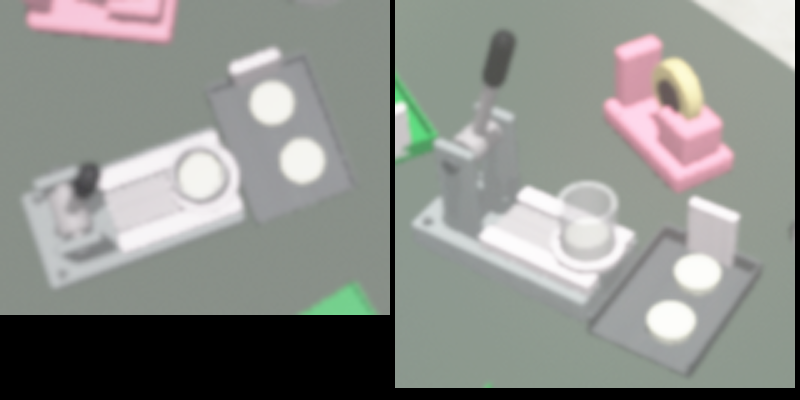

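The crop shows the block's far corners in the top view at about (25,200) and (55,285) and the tray rim corners at (208,90), (303,57), (354,185), (262,222). The grip is at (87,180) in the top part and (500,60) in the side part.

```bash
cat >> h.py <<'E'
def tri(c1,p1,c2,p2):
    o1,d1=ray(c1,[p1]);o2,d2=ray(c2,[p2]);d1=d1[0]/np.linalg.norm(d1);d2=d2[0]/np.linalg.norm(d2)
    s=np.linalg.lstsq(np.c_[d1,-d2],o2-o1,rcond=None)[0];a=o1+s[0]*d1;b=o2+s[1]*d2
    return (a+b)/2,np.linalg.norm(a-b)
E
python3 - <<'E'
from h import *
np.set_printoptions(precision=4,suppress=True)
t=load('top0');s=load('side0')
T=lambda u,v:np.array([220+u/3-.33,180+v/3-.33]); S=lambda u,v:np.array([225+(u-395)/2.5-.3,150+v/2.5-.3])
print('grip mid',tri(t,T(87,180),s,S(500,60)))
for nm,p,z in [('blockL',T(24,200),.03),('blockB',T(55,286),.03),('mag top',T(200,176),.108),('blkR',T(243,216),.046)]: print(nm,onz(t,[p],z)[0])
print('mag side',onz(s,[S(586,205)],.108)[0])
tr=np.array([T(*p) for p in [(208,90),(303,57),(354,185),(262,222)]]); P=onz(t,tr,.02);print('tray',P,P.mean(0),np.linalg.norm(np.roll(P,-1,0)-P,axis=1))
print('handle tops',tri(t,T(256,60),s,S(713,210)))
print('handle top z.07',onz(t,[T(256,60),T(231,70),T(280,54)],.07))
# bin rim (dark grey/purple) corners from top
P=onz(t,[(407,248),(477,248),(477,311),(407,309)],.07);print('bin',P,P.mean(0),np.linalg.norm(np.roll(P,-1,0)-P,axis=1))
# white discs, handle masks
g=t['frame'].astype(int).min(2);m=(g>185).astype(np.uint8)
n,l,st,ce=cv2.connectedComponentsWithStats(m)
for i in range(1,n):
    if 20<st[i,4]<2000 and 220<ce[i][0]<350 and 180<ce[i][1]<280: print(ce[i],st[i],onz(t,[ce[i]],.015)[0])
E
```

```text
grip mid (array([0.5156, 0.2027, 0.2371]), np.float64(0.000347633157085436))
blockL [0.5271 0.3017 0.03  ]
blockB [0.4402 0.2688 0.03  ]
mag top [0.5377 0.1173 0.108 ]
blkR [0.5066 0.0799 0.046 ]
mag side [0.5419 0.1179 0.108 ]
tray [[ 0.6399  0.1167  0.02  ]
 [ 0.6732  0.0191  0.02  ]
 [ 0.54   -0.031   0.02  ]
 [ 0.5034  0.0622  0.02  ]] [0.5891 0.0417 0.02  ] [0.1031 0.1423 0.1001 0.1469]
handle tops (array([0.6574, 0.0661, 0.0704]), np.float64(0.0027986604509002175))
handle top z.07 [[0.6586 0.0653 0.07  ]
 [0.6488 0.09   0.07  ]
 [0.6644 0.0415 0.07  ]]
bin [[ 0.5109 -0.2311  0.07  ]
 [ 0.5083 -0.4375  0.07  ]
 [ 0.3259 -0.4271  0.07  ]
 [ 0.335  -0.2247  0.07  ]] [ 0.42   -0.3301  0.07  ] [0.2065 0.1828 0.2026 0.176 ]
[304.5094 199.9623] [297 197  16   7  53] [0.671  0.0691 0.015 ]
[310.2313 213.8707] [304 208  14  13 147] [0.6269 0.0517 0.015 ]
[274.1109 245.032 ] [254 224  46  40 875] [0.5315 0.1625 0.015 ]
[320.4268 233.1911] [314 227  14  14 157] [0.5664 0.021  0.015 ]
[286.3529 238.1647] [280 231  14  15 170] [0.5523 0.1251 0.015 ]
```

Grip height 237 mm and grip–magazine spacing 88 mm match the spec. I'll move above the lever and take a close wrist view from there.

>>> carry_out(moves="0.02 -0.03 0.012 0.027 0 0 0.7;0.022 -0.036 0.012 0 0 0.03 0.7;0.022 -0.036 0.012 0 0 0.03 0.7;0.022 -0.036 0.012 0 0 0.03 0.7;0.022 -0.036 0.012 0 0 0.03 0.7;0.022 -0.036 0.012 0 0 0.03 0.7;0.022 -0.036 0.012 0 0 0.03 0.7;0.022 -0.036 0.012 0 0 0.03 0.7")

```text
time_s: 0.82
ee_pos: [0.3703, 0.4338, 0.4818]
tool_rot: [-0.029, -3.128, -0.06]
contact_force: [1.4, -0.1, 0.7]
finger_gap: 0.0639
grip_force: 0.0
```

>>> carry_out(moves="0.023 -0.037 0.003 -0.0257 -0.0084 0 0.7;0.023 -0.037 0.003 0 0 0.032 0.7;0.023 -0.037 0.003 0 0 0.032 0.7;0.023 -0.037 0.003 0 0 0.032 0.7;0.023 -0.037 0.003 0 0 0.032 0.7;0.023 -0.037 0.003 0 0 0.032 0.7;0.023 -0.037 0.003 0 0 0.032 0.7;0.02 -0.03 0.003 0 0 0 0.7")

```text
time_s: 1.48
ee_pos: [0.5154, 0.202, 0.5008]
tool_rot: [-0.423, 3.113, -0.0]
contact_force: [1.3, 0.6, 0.3]
finger_gap: 0.0636
grip_force: 0.0
```

>>> carry_out(moves="0 0 0 0 0 0 0.7;0 0 0 0 0 0 0.7")

```text
time_s: 1.65
ee_pos: [0.5152, 0.2031, 0.5006]
tool_rot: [0.415, -3.114, -0.0]
contact_force: [-0.5, 0.2, 0.1]
finger_gap: 0.064
grip_force: 0.0
```

```bash
python3 - <<'E'
from h import *
snap('wrist','w1'); s=ctrl.read_state(); print(s['q'],s['ee_pos'],R.from_rotvec(s['tool_rot']).as_matrix().round(4))
E
```

```text
[ 3.35004852e-01  3.95428625e-02  1.96238981e+00  1.37801572e-04
  1.14002822e+00 -1.50171387e+00] [0.5146724  0.20385299 0.50052401] [[-9.649e-01 -2.627e-01 -4.000e-04]
 [-2.627e-01  9.649e-01 -0.000e+00]
 [ 4.000e-04  1.000e-04 -1.000e+00]]
```

View pics/w1.png

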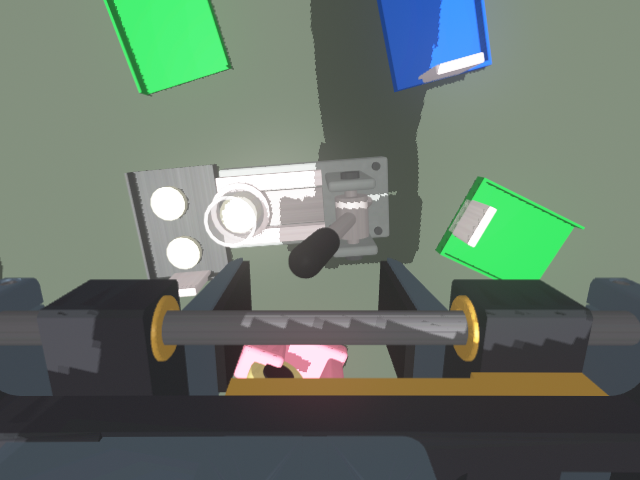

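The wrist view shows the block end corners at (387,157) and (389,236), the tray mouth corners at (129,174) and (215,166), discs at (169,204) and (184,253), and the magazine ring near (237,213). The grip end (about (307,254)) lies between the fingers.

```bash
python3 - <<'E'
from h import *
np.set_printoptions(precision=4,suppress=True)
c=load('w1'); f=c['frame']
o=cv2.resize(f[150:300,115:405],None,fx=2.7,fy=2.7,interpolation=cv2.INTER_CUBIC);o=np.clip(255*(o/255.)**.7,0,255).astype(np.uint8);cv2.imwrite('pics/w1c.png',o)
P=onz(c,[(387,157),(389,236)],.03);d=P[0]-P[1];print('block end',P,P.mean(0),np.linalg.norm(d),np.arctan2(-d[1],-d[0]))
print('discs',onz(c,[(169,204),(184,253)],.015))
E
```

```text
block end [[0.4385 0.2725 0.03  ]
 [0.531  0.3051 0.03  ]] [0.4847 0.2888 0.03  ] 0.09809275264600067 0.33963329184401364
discs [[0.5668 0.0241 0.015 ]
 [0.6265 0.0539 0.015 ]]
```

View pics/w1c.png

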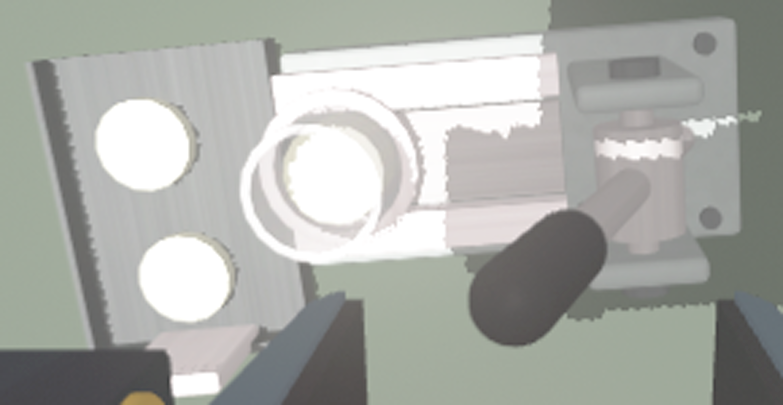

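Crop readings: ring centre (312,193), mouth rim corners (28,64) and (278,40), block side edge (282,52) to (735,18), handle's right top end (218,375).

```bash
python3 - <<'E'
from h import *
np.set_printoptions(precision=4,suppress=True)
c=load('w1'); C=lambda *p:np.array(p)/2.7+[115,150]-.3
ang=lambda d:np.arctan2(d[1],d[0])
B=onz(c,[C(282,52),C(735,18),C(740,235)],.03);print('block',B,np.linalg.norm(B[1]-B[0]),'yaw side',ang(B[1]-B[0])-np.pi/2,'yaw end',ang(B[2]-B[1]))
M=onz(c,[C(312,193)],.108)[0];print('mag',M)
T=onz(c,[C(28,64),C(278,40)],.02);print('mouth rim',T,np.linalg.norm(T[1]-T[0]),'yaw',ang(T[1]-T[0])-np.pi/2)
F=onz(c,[C(50,61),C(268,43)],.003);print('floor',F,F.mean(0),np.linalg.norm(F[1]-F[0]),'yaw',ang(F[1]-F[0])-np.pi/2)
W=onz(c,[C(28,64),C(82,320)],.02);print('wall yaw',ang(W[1]-W[0]))
print('handle right top',onz(c,[C(218,375)],.07))
t=load('top0');s=load('side0')
D=onz(t,[(280,193),(226,189),(228,164)],.03);print('disp',D)
for psi in(.29,.32,.35):
    ex=np.array([np.cos(psi),np.sin(psi)]);ey=np.array([-ex[1],ex[0]])
    # estimate origin from block corners and mag
    o=[B[0][:2]+.05*ex+.026*ey,B[1][:2]+.05*ex-.18*ey,B[2][:2]-.05*ex-.18*ey,M[:2],np.array([.5156,.2027])-.0884*ey]
    print(psi,np.array(o).tolist(), 'spot',np.mean(o,0)+.01*ex-.0875*ey,'tray from mouth',T.mean(0)[:2]+.075*ex)
E
```

```text
block [[0.5048 0.0807 0.03  ]
 [0.4378 0.2721 0.03  ]
 [0.532  0.3052 0.03  ]] 0.20278658089199064 yaw side 0.3366053650028531 yaw end 0.3372712729951257
mag [0.544  0.1201 0.108 ]
mouth rim [[ 0.5418 -0.0327  0.02  ]
 [ 0.5013  0.0756  0.02  ]] 0.1156783043156221 yaw 0.3576480949079366
floor [[ 0.5412 -0.0308  0.003 ]
 [ 0.5059  0.0674  0.003 ]] [0.5235 0.0183 0.003 ] 0.10433770222612265 yaw 0.3447248549005406
wall yaw 0.3447422416659467
handle right top [[0.6458 0.0902 0.07  ]]
disp [[0.6903 0.1436 0.03  ]
 [0.7057 0.311  0.03  ]
 [0.786  0.3068 0.03  ]]
0.29 [[0.5452578256231222, 0.11995248846941499], [0.5371866447241684, 0.1139607113790908], [0.5355265648623079, 0.11838605454092327], [0.5440124629071814, 0.12010654033021567], [0.5408781766992674, 0.11799124140467755]] spot [0.5752 0.0371] tray from mouth [0.5934 0.0429]
0.32 [[0.5440634300283161, 0.12114898535179243], [0.5418868022446864, 0.11701295049210106], [0.5411275681258515, 0.1185768601028053], [0.5440124629071814, 0.12010654033021567], [0.5434076839584647, 0.11878758904151221]] spot [0.5799 0.0392] tray from mouth [0.5927 0.0451]
0.35 [[0.5428336823487403, 0.12230911735764752], [0.5464932914140134, 0.1202047997763789], [0.5467203278186846, 0.11893558470314977], [0.5440124629071814, 0.12010654033021567], [0.5459121661790618, 0.11965945218429169]] spot [0.5846 0.0415] tray from mouth [0.592  0.0472]
```

The feeder has yaw 0.337 and origin (0.544, 0.120). The tray has yaw 0.345 and its handle is at (0.658, 0.067). The block length (203 mm) and tray width agree with the spec. Next I align the fingers, lower them astride the lever and push.

>>> carry_out(moves="0 0 -0.02 0 0 0.047 0.7;0 0 -0.03 0 0 0 0.7;0 0 -0.03 0 0 0 0.7;0 0 -0.03 0 0 0 0.7;0 0 -0.003 0 0 0 0.7;0 0 0 0 0 0 0.7")

```text
time_s: 2.2
ee_pos: [0.514, 0.2049, 0.4093]
tool_rot: [0.529, -3.094, 0.001]
contact_force: [0.1, 0.8, 0.6]
finger_gap: 0.0635
grip_force: 0.0
```

>>> carry_out(moves="-0.004 0.012 0 0 0 0 0.7;-0.004 0.012 0 0 0 0 0.7;-0.004 0.012 0 0 0 0 0.7;-0.004 0.012 0 0 0 0 0.7;-0.004 0.012 0 0 0 0 0.7;-0.004 0.012 0 0 0 0 0.7")

```text
time_s: 2.7
ee_pos: [0.4958, 0.2628, 0.413]
tool_rot: [-0.529, 3.093, -0.002]
contact_force: [3.4, -14.2, 11.3]
finger_gap: 0.0638
grip_force: 7.4
```

>>> carry_out(moves="-0.004 0.012 0 0 0 0 0.7;-0.002 0.006 0 0 0 0 0.7;0 0 0 0 0 0 0.7")

```text
time_s: 2.95
ee_pos: [0.4907, 0.2775, 0.4128]
tool_rot: [-0.53, 3.093, -0.001]
contact_force: [2.3, -9.8, 8.6]
finger_gap: 0.0639
grip_force: 5.7
```

>>> carry_out(moves="-0.0016 0.0047 0 0 0 0 0.7;-0.0016 0.0047 0 0 0 0 0.7;0 0 0 0 0 0 0.7")

```text
time_s: 3.2
ee_pos: [0.4882, 0.2845, 0.4123]
tool_rot: [-0.529, 3.093, -0.002]
contact_force: [4.9, -10.1, 2.0]
finger_gap: 0.0639
grip_force: 5.6
```

>>> carry_out(moves="-0.0008 0.0024 0 0 0 0 0.7;-0.0008 0.0024 0 0 0 0 0.7;0 0 0 0 0 0 0.7")

```text
time_s: 3.45
ee_pos: [0.487, 0.2879, 0.4119]
tool_rot: [-0.53, 3.094, -0.003]
contact_force: [7.2, -12.1, -2.0]
finger_gap: 0.064
grip_force: 6.3
```

>>> carry_out(moves="-0.0008 0.0024 0 0 0 0 0.7;-0.0008 0.0024 0 0 0 0 0.7;0 0 0 0 0 0 0.7")

```text
time_s: 3.7
ee_pos: [0.4863, 0.29, 0.4115]
tool_rot: [-0.532, 3.093, -0.013]
contact_force: [18.3, -39.9, -2.0]
finger_gap: 0.0642
grip_force: 20.3
```

```bash
python3 - <<'E'
from h import *
t=snap('top','top1');s=snap('side','side1')
print(ctrl.read_state()['contact_force'])
a=t['frame'][180:285,210:350]; b=s['frame'][150:305,225:385]
o=np.zeros((400,800,3),np.uint8);o[:315,:420]=cv2.resize(a,None,fx=3,fy=3,interpolation=2)[:, :420];o[:357,425:793]=cv2.resize(b,None,fx=2.3,fy=2.3,interpolation=2)[:357,:368]
cv2.imwrite('pics/crop1.png',np.clip(255*(o/255.)**.7,0,255).astype(np.uint8))
E
```

```text
[ 19.59442926 -38.44354644  -2.38443202]Traceback (most recent call last):
  File "<stdin>", line 5, in <module>
ValueError: could not broadcast input array from shape (356,368,3) into shape (357,368,3)
```

Force jumped to 43 N, so the lever is at its stop. Now I let it return and look.

>>> carry_out(moves="0.003 -0.009 0 0 0 0 0.7;0.004 -0.013 0 0 0 0 0.7;0.005 -0.014 0 0 0 0 0.7;0.005 -0.014 0 0 0 0 0.7;0.005 -0.014 0 0 0 0 0.7;0.005 -0.014 0 0 0 0 0.7;0.005 -0.014 0 0 0 0 0.7;0.005 -0.013 0 0 0 0 0.7")

```text
time_s: 4.47
ee_pos: [0.5155, 0.2067, 0.4108]
tool_rot: [-0.528, 3.096, 0.001]
contact_force: [-0.3, -0.2, 0.7]
finger_gap: 0.064
grip_force: 0.0
```

>>> carry_out(moves="0 0 0.02 0 0 0 0.7;0 0 0.04 0 0 0 0.7;0 0 0.04 0 0 0 0.7;0 0 0.02 0 0 0 0.7;0 0 0 0 0 0 0.7")

```text
time_s: 4.88
ee_pos: [0.5159, 0.2073, 0.5107]
tool_rot: [-0.527, 3.091, 0.002]
contact_force: [1.0, 0.4, 0.9]
finger_gap: 0.0638
grip_force: 0.0
```

```bash
python3 - <<'E'
from h import *
t=snap('wrist','w2');s=snap('side','side2')
st=ctrl.read_state();print(st['q'],st['ee_pos'])
a=t['frame'][130:310,105:405]; b=s['frame'][150:305,225:385]
o=np.zeros((600,600,3),np.uint8);o[:252,:420]=cv2.resize(a,(420,252),interpolation=2);o[255:596,:352]=cv2.resize(b,(352,341),interpolation=2)
cv2.imwrite('pics/crop1.png',np.clip(255*(o/255.)**.7,0,255).astype(np.uint8))
E
```

```text
[ 3.40189447e-01  3.65318165e-02  1.95420145e+00  2.40727800e-04
  1.14973134e+00 -1.56818242e+00] [0.51518384 0.20708398 0.50655584]
```

View pics/crop1.png

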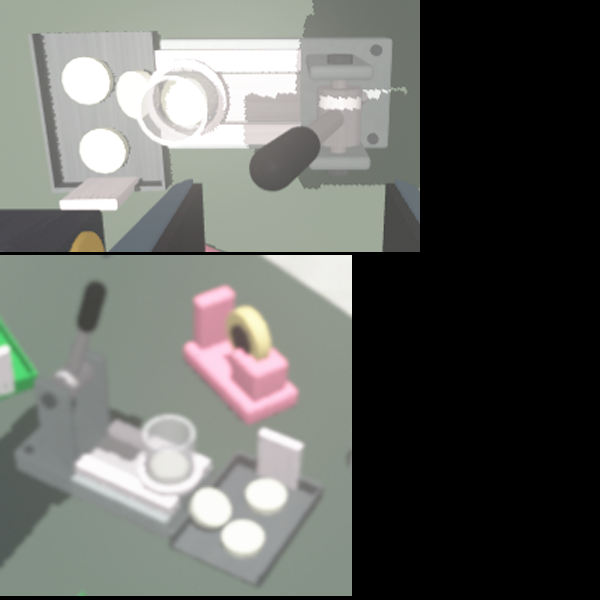

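All three discs are on the tray and the lever is back. The fed disc, at about (320,265) in the side view, may be leaning, so I check its position and fit the arm geometry for the tipping.

```bash
python3 - <<'E'
from h import *
np.set_printoptions(precision=4,suppress=True)
s=load('side2');w=load('w2')
O=np.array([.5444,.1198]);psi=.337;ex=np.array([np.cos(psi),np.sin(psi)]);ey=np.array([-ex[1],ex[0]])
def fr(P): d=P[:2]-O;return np.r_[d@ex,d@ey,P[2]]
S=lambda u,v:(225+u/2.2,150+(v-255)/2.2);W=lambda u,v:(105+u/1.4,130+v/1.4)
for z in(.015,.025,.03): print('a',z,fr(onz(s,[S(211,507)],z)[0]),fr(onz(w,[W(141,93)],z)[0]))
for n,a,b in(('d',(243,538),(87,80)),('e',(266,496),(103,150))): print(n,fr(onz(s,[S(*a)],.015)[0]),fr(onz(w,[W(*b)],.015)[0]))
a,e=tri(s,S(211,507),w,W(141,93));print(fr(a),e)
# tray corners w2
print('rim mouth',[fr(x) for x in onz(w,[W(32,34),W(157,31)],.02)])
# kinematics fit: planar r,z of TCP tool down: r=a+L2 sin q2+L3 sin(q2+q3+g), wrist z = ze+d
Q=[([.379282585,1.73463853],np.hypot(.23062638,.66077248),.40424674),([.0395428625,1.96238981],np.hypot(.5146724,.20385299),.50052401),([.0365318165,1.95420145],np.hypot(.51518384,.20708398),.50655584)]
print(Q)
E
```

```text
a 0.015 [ 0.0062 -0.0497  0.015 ] [ 0.     -0.0494  0.015 ]
a 0.025 [-0.0016 -0.0543  0.025 ] [-0.0014 -0.0464  0.025 ]
a 0.03 [-0.0055 -0.0566  0.03  ] [-0.0022 -0.045   0.03  ]
d [-0.0142 -0.102   0.015 ] [-0.012  -0.0982  0.015 ]
e [ 0.0522 -0.0932  0.015 ] [ 0.0547 -0.09    0.015 ]
[ 0.0014 -0.0501  0.0183] 0.004689436178081281
rim mouth [array([-0.0535, -0.1407,  0.02  ]), array([-0.0561, -0.0293,  0.02  ])]
[([0.379282585, 1.73463853], np.float64(0.6998634134438338), 0.40424674), ([0.0395428625, 1.96238981], np.float64(0.5535735911816062), 0.50052401), ([0.0365318165, 1.95420145], np.float64(0.555246038950109), 0.50655584)]
```

>>> carry_out(moves="0.0127 -0.0125 0 0 0 -0.0744 0.5;0.0127 -0.0125 0 0 0 -0.0744 0.5;0.0127 -0.0125 0 0 0 -0.0744 0.5;0.0127 -0.0125 0 0 0 -0.0744 0.5;0.0127 -0.0125 0 0 0 -0.0744 0.5;0.0127 -0.0125 0 0 0 -0.0744 0.5;0.0127 -0.0125 0 0 0 -0.0744 0.5;0.0127 -0.0125 0 0 0 -0.0744 0.5")

```text
time_s: 5.65
ee_pos: [0.5967, 0.1266, 0.5044]
tool_rot: [-0.869, -3.017, 0.002]
contact_force: [-0.8, -0.4, -0.6]
finger_gap: 0.0453
grip_force: 0.0
```

>>> carry_out(moves="0.0127 -0.0125 -0.03 0 0 -0.0744 0.5;0.0127 -0.0125 -0.03 0 0 -0.0744 0.5;0.0127 -0.0125 -0.03 0 0 -0.0744 0.5;0.0127 -0.0125 -0.03 0 0 -0.0744 0.5;0.0127 -0.0125 -0.03 0 0 -0.0744 0.5;0.0127 -0.0125 -0.03 0 0 -0.0744 0.5;0 0 0 0 0 0 0.5;0 0 0 0 0 0 0.5")

```text
time_s: 6.32
ee_pos: [0.6569, 0.0669, 0.3599]
tool_rot: [-1.802, -2.569, 0.004]
contact_force: [0.9, 0.5, 0.2]
finger_gap: 0.0456
grip_force: 0.0
```

```bash
python3 - <<'E'
from h import *
np.set_printoptions(precision=4,suppress=True)
c=snap('wrist','w3');st=ctrl.read_state();print(st['q'],st['ee_pos']);M=R.from_rotvec(st['tool_rot']).as_matrix();print('yawy',np.arctan2(M[1,1],M[0,1]),M[:,2])
g=st['ee_pos']+.172*M[:,2]
print(proj(c,[[.658,.067,.07],[.593,.044,.003],g]))
E
```

```text
[ 0.0668  0.3698  1.8372  0.0002  0.9366 -0.2821] [0.657  0.0673 0.3616]
yawy 0.3488644929538142 [-0.002 -0.    -1.   ]
[[318.1061 240.8638]
 [244.3388 222.198 ]
 [317.0663 307.4564]]
```

View pics/w3.png

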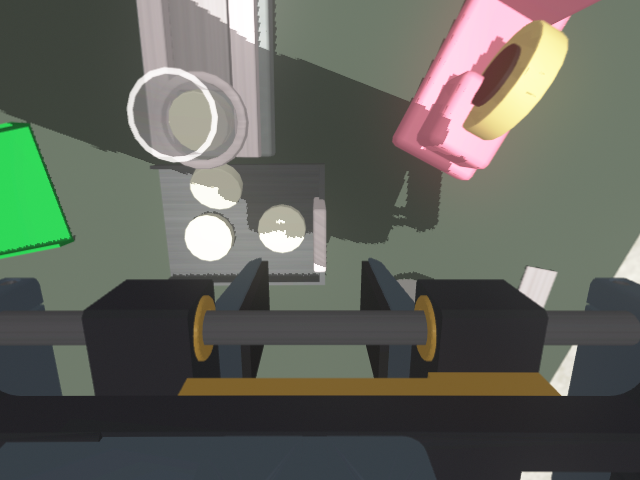

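The wrist view shows the handle top centred at (320,235), against a prediction of (318,241), so the fingers will straddle it. I descend and pinch.

>>> carry_out(moves="0.001 0.002 -0.03 0 0 0 0.5;0 0 -0.04 0 0 0 0.5;0 0 -0.04 0 0 0 0.5;0 0 -0.03 0 0 0 0.5;0 0 -0.02 0 0 0 0.5;0 0 -0.008 0 0 0 0.5;0 0 0 0 0 0 0.5;0 0 0 0 0 0 0.5")

```text
time_s: 7.03
ee_pos: [0.6587, 0.0692, 0.2294]
tool_rot: [1.804, 2.571, 0.001]
contact_force: [-0.1, 0.6, 0.4]
finger_gap: 0.0452
grip_force: 0.0
```

>>> carry_out(moves="0 0 0 0 0 0 0.3;0 0 0 0 0 0 0.2;0 0 0 0 0 0 0.12;0 0 0 0 0 0 0;0 0 0 0 0 0 0;0 0 0 0 0 0 0", grip_force=45)

```text
time_s: 7.53
ee_pos: [0.6583, 0.0689, 0.2282]
tool_rot: [1.805, 2.571, 0.0]
contact_force: [0.5, -1.8, 2.7]
finger_gap: 0.0094
grip_force: 45.0
```

```bash
python3 - <<'E'
from h import *
np.set_printoptions(precision=4,suppress=True)
st=ctrl.read_state();print(st['q'],st['ee_pos'],st['tool_rot'],st['finger_gap'],st['grip_force'],st['contact_force'])
from scipy.optimize import least_squares
# planar samples (q2,q3,r,z), all tool down
D=np.array([[.379282585,1.73463853,np.hypot(.23062638,.66077248),.40424674],[.0395428625,1.96238981,np.hypot(.5146724,.20385299),.50052401],[.0365318165,1.95420145,np.hypot(.51518384,.20708398),.50655584],[.3698,1.8372,np.hypot(.657,.0673),.3616],[st['q'][1],st['q'][2],np.hypot(*st['ee_pos'][:2]),st['ee_pos'][2]]])
def f(p):
    a,L2,L3,g,h=p; x=a+L2*np.sin(D[:,0])+L3*np.sin(D[:,0]+D[:,1]+g); z=h+L2*np.cos(D[:,0])+L3*np.cos(D[:,0]+D[:,1]+g)
    return np.r_[x-D[:,2],z-D[:,3]]
r=least_squares(f,[.1,.5,.5,0,.2]);print(r.x,np.abs(r.fun).max())
E
```

```text
[ 0.0691  0.558   1.8579 -0.0001  0.7254 -0.277 ] [0.6583 0.0689 0.2282] [1.8055 2.5706 0.0002] 0.009432096164030096 44.98931050300598 [ 0.5225 -1.8164  2.7472]
[0.0004 0.5498 0.605  0.0671 0.2402] 0.0001568054109213346
```

The tray is gripped. I plan the lift, the carry and the tip (mouth outward, tool tilting back toward the base), checking joint ranges with the fitted geometry.

```bash
cat > plan.py <<'E'
from h import *
from scipy.optimize import least_squares
d=.16
def fk(q):
    A=R.from_euler('z',q[0]);s=q[1]+q[2]
    w=np.array([.5498*np.sin(q[1])+.605*np.sin(s+.0671),0,.2402+d+.5498*np.cos(q[1])+.605*np.cos(s+.0671)])
    Rt=A*R.from_euler('y',s)*R.from_euler('z',q[3])*R.from_euler('y',q[4])*R.from_euler('z',q[5]+np.pi/2)
    return A.apply(w)+Rt.as_matrix()[:,2]*d,Rt
def ik(p,Rt,q0):
    def f(q):
        a,b=fk(q);return np.r_[(a-p)*3,(Rt*b.inv()).as_rotvec()]
    r=least_squares(f,q0);return r.x,np.abs(r.fun).max()
def rot(yaw,th): # tool y along xt(yaw); tilt th mouth-down
    xt=np.array([np.cos(yaw),np.sin(yaw),0]);yt=np.cross([0,0,1],xt)
    B=R.from_matrix(np.c_[np.cross(xt,[0,0,-1]),xt,[0,0,-1]])
    return R.from_rotvec(-yt*th)*B,xt
def tcp_from_mouth(M,yaw,th):
    Rt,xt=rot(yaw,th);y=R.from_rotvec(-np.cross([0,0,1],xt)*th)
    return np.array(M)+y.apply(.145*xt+np.array([0,0,.053+.172])),Rt
E
python3 - <<'E'
from plan import *
np.set_printoptions(precision=3,suppress=True)
st=ctrl.read_state();q=st['q'];p,Rt=fk(q);print(p-st['ee_pos'],(Rt*R.from_rotvec(st['tool_rot']).inv()).as_rotvec())
Rt,_=rot(.349,0);print((Rt*R.from_rotvec(st['tool_rot']).inv()).as_rotvec())
am=-.94;m=np.array([np.cos(am),np.sin(am),0]);B=np.array([.42,-.33,0])-.02*m
P0=np.array([.663,.055,.40]);P1,_=tcp_from_mouth(B+.08*m+[0,0,.175],am+np.pi,0)
for k in np.linspace(0,1,7):
    q,e=ik(P0+(P1-P0)*k,rot(.349+k*(am+np.pi-.349),0)[0],q);print('carry',P0+(P1-P0)*k,q,e)
prev=P1
for th,s,z in((0,.08,.12),(10,.06,.10),(20,.03,.085),(30,0.01,.08),(40,0,.08),(50,0,.08),(60,0,.08),(65,0,.08)):
    P,Rt=tcp_from_mouth(B+s*m+[0,0,z],am+np.pi,np.radians(th));q,e=ik(P,Rt,q);print(th,P,(P-prev)/.8,q,e);prev=P
xt=-m;print('tilt axis per rad',-np.cross([0,0,1],xt))
E
```

```text
[ 0.002 -0.023 -0.   ] [-0.  0. -0.]
[0.    0.    0.003]
carry [0.663 0.055 0.4  ] [ 0.083  0.332  1.809 -0.     1.001 -0.266] 6.328271240363392e-15
carry [0.614 0.002 0.4  ] [ 0.004  0.253  1.914  0.     0.975 -0.654] 1.2624212872985874e-09
carry [ 0.565 -0.05   0.4  ] [-0.089  0.179  2.007  0.     0.956 -1.056] 2.1206625830383352e-09
carry [ 0.516 -0.103  0.4  ] [-0.197  0.112  2.085 -0.     0.945 -1.472] 3.3954918876588636e-09
carry [ 0.468 -0.156  0.4  ] [-0.322  0.054  2.148 -0.     0.939 -1.906] 4.688466864744001e-09
carry [ 0.419 -0.209  0.4  ] [-0.462  0.01   2.195  0.     0.937 -2.355] 4.945881287854448e-09
carry [ 0.37  -0.261  0.4  ] [-0.615 -0.018  2.222  0.     0.938 -2.817] 3.655202140961933e-09
0 [ 0.37  -0.261  0.345] [ 0.     0.    -0.069] [-0.615  0.075  2.251 -0.     0.815 -2.817] 5.364473865121511e-10
10 [ 0.382 -0.279  0.347] [ 0.016 -0.021  0.002] [-0.647  0.153  2.164  0.06   0.993 -2.885] 5.1808217715887395e-09
20 [ 0.391 -0.29   0.346] [ 0.011 -0.015 -0.001] [-0.669  0.227  2.09   0.1    1.164 -2.926] 3.4365593704066555e-10
30 [ 0.406 -0.311  0.347] [ 0.019 -0.026  0.002] [-0.692  0.316  1.995  0.126  1.343 -2.954] 1.0033673891740591e-10
40 [ 0.428 -0.341  0.346] [ 0.027 -0.037 -0.002] [-0.715  0.422  1.881  0.144  1.525 -2.974] 2.3281931937901845e-11
50 [ 0.455 -0.378  0.336] [ 0.034 -0.046 -0.012] [-0.735  0.548  1.749  0.158  1.705 -2.988] 8.480965929535955e-11
60 [ 0.48  -0.413  0.318] [ 0.032 -0.044 -0.022] [-0.751  0.676  1.62   0.172  1.88  -2.993] 7.129580259501722e-11
65 [ 0.492 -0.429  0.307] [ 0.015 -0.02  -0.014] [-0.757  0.741  1.557  0.179  1.966 -2.994] 2.4830137945741626e-13
tilt axis per rad [ 0.808  0.59  -0.   ]
```

```bash
sed -i 's/np.sin(s+.0671),0,/np.sin(s+.0671),.0231,/' plan.py; python3 - <<'E'
from plan import *
np.set_printoptions(precision=4,suppress=True)
st=ctrl.read_state();q=st['q'];p,Rt=fk(q);print(p-st['ee_pos'])
am=-1.08;m=np.array([np.cos(am),np.sin(am),0]);B=np.array([.42,-.33,0])-.02*m
P0=np.array([.663,.055,.40]);P1,_=tcp_from_mouth(B+.08*m+[0,0,.175],am+np.pi,0)
for k in np.linspace(0,1,4):
    q,e=ik(P0+(P1-P0)*k,rot(.349+k*(am+np.pi-.349),0)[0],q);print('carry',P0+(P1-P0)*k,q,e)
prev=P1;tt=np.arange(0,70,5)
for th in tt:
    s=np.interp(th,[0,10,20,30,40],[.08,.06,.03,.01,0]);z=np.interp(th,[0,10,20,30],[.12,.1,.085,.08])
    P,Rt=tcp_from_mouth(B+s*m+[0,0,z],am+np.pi,np.radians(th));q,e=ik(P,Rt,q);print(th,P,(P-prev)/.8,q[[0,3,4,5]],round(e,6));prev=P
print((P1-P0)/.8)
E
```

```text
[-0.     -0.0002 -0.    ]
carry [0.663 0.055 0.4  ] [ 0.048   0.3311  1.8102 -0.      1.0003 -0.301 ] 8.326672684688674e-15
carry [ 0.5686 -0.0483  0.4   ] [-0.1253  0.1831  2.0014  0.      0.9571 -1.0452] 5.029310301551959e-14
carry [ 0.4743 -0.1517  0.4   ] [-0.3559  0.0619  2.14    0.      0.9396 -1.8467] 2.4513724383723456e-13
carry [ 0.3799 -0.255   0.4   ] [-0.6417 -0.0101  2.2142 -0.      0.9374 -2.7033] 3.059219544354619e-13
0 [ 0.3799 -0.255   0.345 ] [ 0.      0.     -0.0687] [-0.6417  0.      0.816  -2.7033] 0.0
5 [ 0.3847 -0.264   0.3468] [ 0.006  -0.0112  0.0022] [-0.663   0.045   0.9035 -2.7539] 0.0
10 [ 0.39   -0.2738  0.3468] [ 0.0065 -0.0123 -0.    ] [-0.6832  0.0804  0.9884 -2.7945] 0.0
15 [ 0.3932 -0.2799  0.3474] [ 0.0041 -0.0076  0.0008] [-0.6985  0.1099  1.0736 -2.8245] 0.0
20 [ 0.3968 -0.2865  0.346 ] [ 0.0044 -0.0083 -0.0017] [-0.7129  0.1346  1.1552 -2.8494] 0.0
25 [ 0.4029 -0.298   0.3477] [ 0.0076 -0.0143  0.0021] [-0.7294  0.1538  1.2451 -2.8711] 0.0
30 [ 0.4091 -0.3096  0.3474] [ 0.0078 -0.0146 -0.0004] [-0.7444  0.1703  1.3317 -2.8889] 0.0
35 [ 0.4178 -0.3258  0.3475] [ 0.0108 -0.0202  0.0002] [-0.7605  0.1831  1.4228 -2.9043] 0.0
40 [ 0.4264 -0.342   0.3456] [ 0.0108 -0.0201 -0.0024] [-0.7749  0.1947  1.5112 -2.9166] 0.0
45 [ 0.4372 -0.3623  0.3416] [ 0.0136 -0.0254 -0.0049] [-0.7897  0.2039  1.6012 -2.9272] 0.0
50 [ 0.4479 -0.3822  0.3357] [ 0.0133 -0.0249 -0.0074] [-0.8028  0.2128  1.6895 -2.9351] 0.0
55 [ 0.4582 -0.4016  0.3278] [ 0.013  -0.0242 -0.0098] [-0.8141  0.2217  1.7764 -2.9407] 0.0
60 [ 0.4682 -0.4203  0.3181] [ 0.0125 -0.0234 -0.0122] [-0.8241  0.2309  1.8619 -2.9441] 0.0
65 [ 0.4778 -0.4382  0.3065] [ 0.012  -0.0224 -0.0145] [-0.8327  0.2408  1.946  -2.9455] 0.0
[-0.3538 -0.3875 -0.    ]
```

>>> carry_out(moves="0 0 0.003 0 0 0 0;0 0 0.003 0 0 0 0;0.002 -0.006 0.001 0 0 0 0;0.003 -0.009 0.002 0 0 0 0;0.001 -0.003 0.005 0 0 0 0;0 0 0.012 0 0 0 0;0 0 0.018 0 0 0 0;0 0 0.018 0 0 0 0")

```text
time_s: 8.2
ee_pos: [0.663, 0.0544, 0.2789]
tool_rot: [-1.806, -2.57, 0.0]
contact_force: [-0.3, -1.2, -3.6]
finger_gap: 0.0096
grip_force: 45.0
```

>>> carry_out(moves="0 0 0.02 0 0 0 0;0 0 0.022 0 0 0 0;0 0 0.022 0 0 0 0;0 0 0.022 0 0 0 0;0 0 0.022 0 0 0 0;0 0 0.02 0 0 0 0;0 0 0.014 0 0 0 0;0 0 0.008 0 0 0 0")

```text
time_s: 8.87
ee_pos: [0.6631, 0.0547, 0.4004]
tool_rot: [1.804, 2.569, 0.003]
contact_force: [-1.2, -0.2, -2.9]
finger_gap: 0.01
grip_force: 45.0
```

```bash
python3 - <<'E'
from h import *
for n in ('wrist','side'):
    c=snap(n,n+'4');g=c['frame'].astype(int);m=((g.min(2)>150)&(np.ptp(g,axis=2)<40)).astype(np.uint8)
    k,l,st,ce=cv2.connectedComponentsWithStats(m)
    for i in range(1,k):
        if 60<st[i,4]<6000: print(n,ce[i].round(),st[i])
print(ctrl.read_state()['ee_pos'])
E
```

```text
wrist [216.   9.] [189   0  43  28 656]
wrist [263.  24.] [258   0  11  51 437]
wrist [438.  47.] [ 402    0   63  104 1636]
wrist [441. 106.] [424  67  36  71 947]
wrist [139. 224.] [  98  191   85   67 4175]
wrist [504. 276.] [ 479  241   51   70 1933]
wrist [251. 265.] [ 217  247   67   32 1679]
wrist [134. 288.] [  97  260   78   51 3244]
wrist [314. 289.] [303 268  23  42 916]
wrist [406. 274.] [382 271  49   8 158]
wrist [314. 360.] [304 345  22  31 648]
wrist [474. 367.] [ 457  345   37   51 1173]
wrist [542. 371.] [ 499  345   78   51 3063]
wrist [506. 476.] [456 472  96   8 718]
side [324. 115.] [ 285   92   65   57 2007]
side [ 78. 148.] [ 72 108  18  63 581]
side [360. 202.] [347 181  27  36 449]
side [221. 203.] [211 191  20  25 336]
side [252. 207.] [241 200  20  14 149]
side [337. 222.] [320 205  36  33 579]
side [285. 243.] [ 232  222   87   45 1694]
side [185. 247.] [173 235  23  26 381]
side [491. 385.] [ 453  341   77   86 3557]
side [257. 357.] [244 345  25  27 430]
side [179. 435.] [173 429  13  13 130]
[0.6630859  0.05462676 0.39914256]
```

View pics/side4.png

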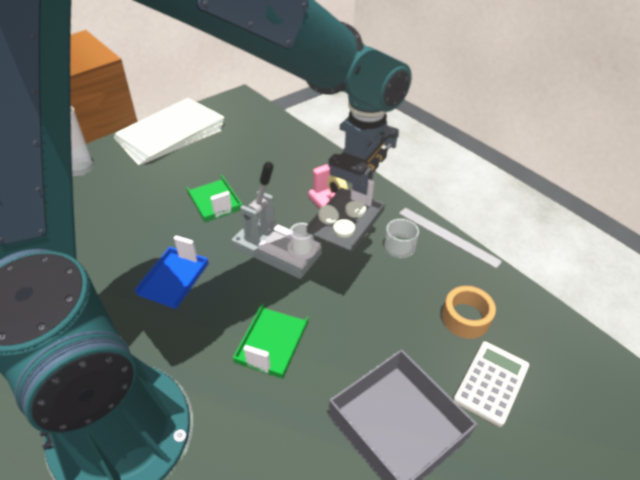

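The tray is clear with all three discs on it, at (328,215), (356,209) and (344,228). I carry it to the bin with ramped speed.

>>> carry_out(moves="-0.0042 -0.0046 0 0 0 0.0136 0;-0.0084 -0.0092 0 0 0 0.0272 0;-0.0126 -0.0138 0 0 0 0.0408 0;-0.0168 -0.0185 0 0 0 0.0544 0;-0.0168 -0.0185 0 0 0 0.0544 0;-0.0168 -0.0185 0 0 0 0.0544 0;-0.0168 -0.0185 0 0 0 0.0544 0;-0.0168 -0.0185 0 0 0 0.0544 0")

```text
time_s: 9.63
ee_pos: [0.5746, -0.0421, 0.3965]
tool_rot: [-1.062, -2.955, 0.001]
contact_force: [0.7, -0.5, -2.9]
finger_gap: 0.0099
grip_force: 45.0
```

>>> carry_out(moves="-0.0168 -0.0185 0 0 0 0.0544 0;-0.0168 -0.0185 0 0 0 0.0544 0;-0.0168 -0.0185 0 0 0 0.0544 0;-0.0168 -0.0185 0 0 0 0.0544 0;-0.0168 -0.0185 0 0 0 0.0544 0;-0.0168 -0.0185 0 0 0 0.0544 0;-0.0168 -0.0185 0 0 0 0.0544 0;-0.0168 -0.0185 0 0 0 0.0544 0")

```text
time_s: 10.3
ee_pos: [0.4671, -0.1604, 0.3967]
tool_rot: [-0.059, -3.14, -0.001]
contact_force: [-0.5, -0.9, -3.3]
finger_gap: 0.0099
grip_force: 45.0
```

>>> carry_out(moves="-0.0168 -0.0185 0 0 0 0.0544 0;-0.0168 -0.0185 0 0 0 0.0544 0;-0.0168 -0.0185 0 0 0 0.0544 0;-0.0168 -0.0185 0 0 0 0.0544 0;-0.0168 -0.0185 0 0 0 0.0544 0;-0.0126 -0.0138 0 0 0 0.0408 0;-0.0084 -0.0092 0 0 0 0.0272 0;-0.0042 -0.0046 0 0 0 0.0136 0")

```text
time_s: 10.97
ee_pos: [0.3796, -0.2566, 0.3967]
tool_rot: [0.762, -3.047, -0.002]
contact_force: [0.0, 0.2, -3.5]
finger_gap: 0.0096
grip_force: 45.0
```

>>> carry_out(moves="0 0 -0.01 0 0 0 0;0 0 -0.015 0 0 0 0;0 0 -0.018 0 0 0 0;0 0 -0.015 0 0 0 0;0 0 -0.01 0 0 0 0;0 0 0 0 0 0 0")

```text
time_s: 11.47
ee_pos: [0.3803, -0.2554, 0.341]
tool_rot: [0.759, -3.046, -0.004]
contact_force: [0.4, 0.1, -3.0]
finger_gap: 0.0095
grip_force: 45.0
```

```bash
python3 - <<'E'
from h import *
s=snap('top','top5');st=ctrl.read_state();print(st['q'],st['ee_pos'],R.from_rotvec(st['tool_rot']).as_matrix().round(3).tolist(),st['contact_force'])
w=snap('wrist','w5')
o=np.zeros((400,800,3),np.uint8);o[:400,:400]=cv2.resize(s['frame'][220:420,340:540],(400,400),interpolation=2);o[:300,400:]=cv2.resize(w['frame'],(400,300))
cv2.imwrite('pics/c5.png',o)
E
```

```text
[-6.42305283e-01  9.01135083e-02  2.24223224e+00  7.76808669e-05
  8.11651673e-01 -2.70183711e+00] [ 0.38060493 -0.25563877  0.342022  ] [[-0.883, -0.469, -0.002], [-0.469, 0.883, 0.001], [0.001, 0.002, -1.0]] [-0.2649327  -0.24006236 -2.26018139]
```

View pics/c5.png

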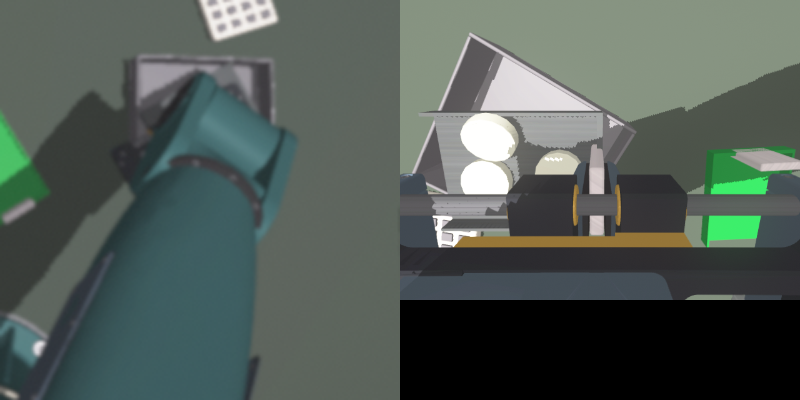

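All three discs are on the tray and its mouth is over the bin. Now I tip in 5° steps.

>>> carry_out(moves="0.006 -0.011 0.004 0.0513 0.0274 0 0;0.0065 -0.012 0.001 0.0513 0.0274 0 0;0.004 -0.0076 0.001 0.0513 0.0274 0 0;0.0044 -0.0083 -0.0017 0.0513 0.0274 0 0;0.0076 -0.0143 0.002 0.0513 0.0274 0 0;0.0078 -0.0146 0 0.0513 0.0274 0 0;0 0 0 0 0 0 0;0 0 0 0 0 0 0")

```text
time_s: 12.23
ee_pos: [0.41, -0.3106, 0.3484]
tool_rot: [0.706, -2.834, -0.754]
contact_force: [-0.6, 0.2, -4.2]
finger_gap: 0.0095
grip_force: 45.0
```

>>> carry_out(moves="0.0108 -0.02 0 0.0513 0.0274 0 0;0 0 0 0 0 0 0;0.0108 -0.02 -0.0024 0.0513 0.0274 0 0;0 0 0 0 0 0 0;0.0136 -0.0254 -0.005 0.0513 0.0274 0 0;0.0133 -0.025 -0.0074 0.0513 0.0274 0 0;0.013 -0.0242 -0.0098 0.0513 0.0274 0 0;0.0125 -0.0234 -0.0122 0.0513 0.0274 0 0")

```text
time_s: 12.9
ee_pos: [0.4692, -0.4206, 0.3192]
tool_rot: [0.612, -2.455, -1.412]
contact_force: [0.0, -0.1, -3.0]
finger_gap: 0.01
grip_force: 45.0
```

>>> carry_out(moves="0 0 0 0 0 0 0;0 0 0 0 0 0 0;0 0 0 0 0 0 0;0 0 0 0 0 0 0")

```text
time_s: 13.23
ee_pos: [0.4686, -0.4196, 0.3195]
tool_rot: [0.613, -2.456, -1.411]
contact_force: [-0.0, 1.2, -2.8]
finger_gap: 0.0099
grip_force: 45.0
```

```bash
python3 - <<'E'
from h import *
st=ctrl.read_state();print(st['q'],st['ee_pos'],st['contact_force'])
o=np.zeros((400,800,3),np.uint8)
for i,n in enumerate(('side','wrist')):
    s=snap(n,n+'6')
    o[:400,400*i:400*i+400]=cv2.resize(s['frame'][230:480,300:550],(400,400),interpolation=2) if i==0 else cv2.resize(s['frame'],(400,400),interpolation=2)
cv2.imwrite('pics/c6.png',o)
E
```

```text
[-0.79721461  0.5202836   1.78946401  0.25325496  1.84893561 -2.92371344] [ 0.46862564 -0.41960312  0.31945254] [-0.02720593  1.23911133 -2.7957576 ]
```

View pics/c6.png

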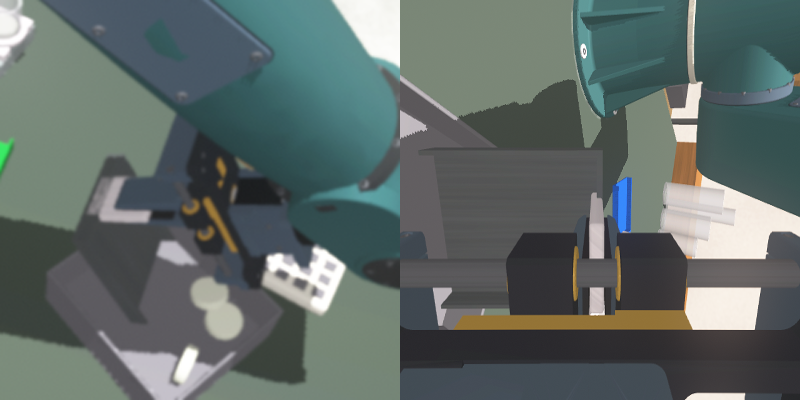

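The tray is empty and all three discs are in the bin (about (208,292), (224,322) and one on edge at (185,365) in the left crop). I raise, level and carry it back.

>>> carry_out(moves="0 0 0.03 0 0 0 0;0 0 0.04 0 0 0 0;0 0 0.04 0 0 0 0;0 0 0.03 0 0 0 0;-0.0092 0.0172 0 -0.0513 -0.0274 0 0;-0.0092 0.0172 0 -0.0513 -0.0274 0 0;-0.0092 0.0172 0 -0.0513 -0.0274 0 0;-0.0092 0.0172 0 -0.0513 -0.0274 0 0")

```text
time_s: 14.0
ee_pos: [0.4389, -0.3646, 0.4312]
tool_rot: [0.68, -2.726, -0.982]
contact_force: [0.4, -0.5, -2.4]
finger_gap: 0.0098
grip_force: 45.0
```

>>> carry_out(moves="-0.0092 0.0172 0 -0.0513 -0.0274 0 0;-0.0092 0.0172 0 -0.0513 -0.0274 0 0;-0.0092 0.0172 0 -0.0513 -0.0274 0 0;-0.0092 0.0172 0 -0.0513 -0.0274 0 0;-0.0092 0.0172 0 -0.0513 -0.0274 0 0;-0.0092 0.0172 0 -0.0513 -0.0274 0 0;-0.0092 0.0172 0 -0.0513 -0.0274 0 0;-0.0092 0.0172 0 -0.0513 -0.0274 0 0")

```text
time_s: 14.67
ee_pos: [0.3798, -0.2544, 0.4309]
tool_rot: [-0.76, 3.046, -0.007]
contact_force: [-0.0, -0.1, -3.4]
finger_gap: 0.01
grip_force: 45.0
```

>>> carry_out(moves="0.0084 0.0092 0 0 0 -0.0272 0;0.0168 0.0185 0 0 0 -0.0544 0;0.0168 0.0185 0 0 0 -0.0544 0;0.0168 0.0185 0 0 0 -0.0544 0;0.0168 0.0185 0 0 0 -0.0544 0;0.0168 0.0185 0 0 0 -0.0544 0;0.0168 0.0185 0 0 0 -0.0544 0;0.0168 0.0185 0 0 0 -0.0544 0")

```text
time_s: 15.33
ee_pos: [0.4814, -0.1433, 0.431]
tool_rot: [0.199, 3.134, -0.0]
contact_force: [-0.1, 0.3, -3.3]
finger_gap: 0.0095
grip_force: 45.0
```

>>> carry_out(moves="0.0168 0.0185 0 0 0 -0.0544 0;0.0168 0.0185 0 0 0 -0.0544 0;0.0168 0.0185 0 0 0 -0.0544 0;0.0168 0.0185 0 0 0 -0.0544 0;0.0168 0.0185 0 0 0 -0.0544 0;0.0168 0.0185 0 0 0 -0.0544 0;0.0168 0.0185 0 0 0 -0.0544 0;0.0168 0.0185 0 0 0 -0.0544 0")

```text
time_s: 16.0
ee_pos: [0.5889, -0.0251, 0.4311]
tool_rot: [1.194, 2.905, 0.0]
contact_force: [-0.8, 0.2, -2.5]
finger_gap: 0.0097
grip_force: 45.0
```

>>> carry_out(moves="0.0168 0.0185 0 0 0 -0.0544 0;0.0168 0.0185 0 0 0 -0.0544 0;0.0168 0.0185 0 0 0 -0.0544 0;0.0168 0.0185 0 0 0 -0.0544 0;0.0168 0.0185 0 0 0 -0.0544 0;0.0084 0.0092 0 0 0 -0.0272 0;0 0 0 0 0 0 0;0 0 0 0 0 0 0")

```text
time_s: 16.67
ee_pos: [0.6624, 0.0555, 0.4308]
tool_rot: [1.803, 2.573, -0.0]
contact_force: [-0.6, -0.5, -2.2]
finger_gap: 0.0098
grip_force: 45.0
```

```bash
python3 - <<'E'
from h import *
st=ctrl.read_state();M=R.from_rotvec(st['tool_rot']).as_matrix();print(st['ee_pos'],M.round(4).tolist(),np.arctan2(M[1,1],M[0,1]),st['contact_force'],st['finger_gap'])
E
```

```text
[0.66237563 0.05546807 0.43075265] [[-0.3413, 0.9399, 0.0001], [0.9399, 0.3413, -0.0002], [-0.0002, 0.0, -1.0]] 0.34832737640987427 [-0.56731169 -0.51228479 -2.20523305] 0.009782831751257447
```

>>> carry_out(moves="-0.005 0.006 -0.02 0 0 0 0;-0.0054 0.007 -0.03 0 0 0 0;0 0 -0.04 0 0 0 0;0 0 -0.04 0 0 0 0;0 0 -0.04 0 0 0 0;0 0 -0.03 0 0 0 0;0 0 -0.025 0 0 0 0;0 0 -0.015 0 0 0 0")

```text
time_s: 17.33
ee_pos: [0.6533, 0.0648, 0.2367]
tool_rot: [-1.803, -2.57, 0.002]
contact_force: [-0.6, -1.6, -3.0]
finger_gap: 0.0097
grip_force: 45.0
```

>>> carry_out(moves="0 0 -0.006 0 0 0 0;0 0 -0.003 0 0 0 0;0 0 0 0 0 0 0;0 0 0 0 0 0 0")

```text
time_s: 17.67
ee_pos: [0.655, 0.0655, 0.2328]
tool_rot: [1.805, 2.57, 0.001]
contact_force: [-0.3, -0.8, -2.0]
finger_gap: 0.0097
grip_force: 45.0
```

```bash
python3 - <<'E'
from h import *
st=ctrl.read_state();print(st['ee_pos'],st['contact_force'],st['wrist_torque'])
E
```

```text
[0.6549788  0.06547609 0.23280933] [-0.29019179 -0.82807999 -2.04114434] [-0.06886796 -0.0717351  -0.03493847]
```

>>> carry_out(moves="0 0 -0.003 0 0 0 0;0 0 -0.0015 0 0 0 0;0 0 0 0 0 0 0;0 0 0 0 0 0 0")

```text
time_s: 18.0
ee_pos: [0.6547, 0.0656, 0.2282]
tool_rot: [1.805, 2.571, 0.0]
contact_force: [0.2, 0.2, -2.4]
finger_gap: 0.0101
grip_force: 45.0
```

>>> carry_out(moves="0 0 -0.0015 0 0 0 0;0 0 0 0 0 0 0;0 0 0 0 0 0 0")

```text
time_s: 18.25
ee_pos: [0.6549, 0.0656, 0.2281]
tool_rot: [1.806, 2.571, -0.0]
contact_force: [-7.2, -0.0, 17.8]
finger_gap: 0.0102
grip_force: 45.0
```

Contact with the bench. I release gently, measure the tray, then rise.

>>> carry_out(moves="0 0 0.0012 0 0 0 0;0 0 0 0 0 0 0.14;0 0 0 0 0 0 0.2;0 0 0 0 0 0 0.3;0 0 0 0 0 0 0.45;0 0 0 0 0 0 0.5;0 0 0 0 0 0 0.5", grip_force=10)

```text
time_s: 18.83
ee_pos: [0.6546, 0.0656, 0.2276]
tool_rot: [-1.806, -2.571, 0.0]
contact_force: [0.0, 0.2, 0.6]
finger_gap: 0.0419
grip_force: 0.0
```

>>> carry_out(moves="0 0 0.01 0 0 0 0.5;0 0 0.03 0 0 0 0.5;0 0 0.04 0 0 0 0.5;0 0 0.04 0 0 0 0.5;0 0 0.04 0 0 0 0.5;0 0 0.02 0 0 0 0.5;0 0 0 0 0 0 0.5")

```text
time_s: 19.42
ee_pos: [0.6555, 0.0656, 0.3767]
tool_rot: [1.803, 2.567, 0.006]
contact_force: [0.2, -0.2, 0.2]
finger_gap: 0.0455
grip_force: 0.0
```

```bash
python3 - <<'E'
from h import *
np.set_printoptions(precision=4,suppress=True)
c=snap('wrist','w7');s=snap('side','s7')
w3=load('w3');O=np.array([.5444,.1198]);psi=.337;ex=np.array([np.cos(psi),np.sin(psi)]);ey=np.array([-ex[1],ex[0]])
def fr(P): d=P[:2]-O;return np.r_[d@ex,d@ey,P[2]]
# handle top in both wrist pictures: bright, low-saturation region near the tray end
for nm,k in(('w3',w3),('w7',c)):
    u,v=proj(k,[[.656,.067,.07]])[0].astype(int)
    g=k['frame'].astype(int);v0,u0=v-60,u-40;sub=g[v0:v+60,u0:u+40]
    m=((sub.min(2)>105)&(np.ptp(sub,axis=2)<40)).astype(np.uint8)
    n,l,st,ce=cv2.connectedComponentsWithStats(m)
    for i in range(1,n):
        if st[i,4]>200:
            uv=ce[i]+[u0,v0];print(nm,uv,st[i],fr(onz(k,[uv],.06)[0]))
# bin discs in side view & elsewhere
g=s['frame'].astype(int);m=((g.min(2)>150)&(np.ptp(g,axis=2)<60)).astype(np.uint8)
n,l,st,ce=cv2.connectedComponentsWithStats(m)
for i in range(1,n):
    if 40<st[i,4]<4000 and ce[i][0]>200 and ce[i][1]>190: print(ce[i].round(),st[i],onz(s,[ce[i]],.01)[0])
print(ctrl.read_state()['ee_pos'])
E
```

```text
w3 [311.5587 256.2402] [   0   18   80  102 5865] [ 0.0848 -0.1028  0.06  ]
w7 [312.0164 254.907 ] [   0   22   80   98 5238] [ 0.0866 -0.1085  0.06  ]
[221. 203.] [211 191  20  25 362] [0.5022 0.4306 0.01  ]
[323. 199.] [311 191  22  21 157] [0.7316 0.2657 0.01  ]
[252. 207.] [241 200  20  14 150] [0.5592 0.3602 0.01  ]
[291. 243.] [ 259  222   60   45 1507] [0.5586 0.183  0.01  ]
[243. 240.] [232 229  24  20 186] [0.4688 0.2703 0.01  ]
[352. 244.] [343 232  20  26 365] [0.6756 0.0836 0.01  ]
[491. 385.] [ 453  341   77   86 3564] [ 0.6262 -0.3927  0.01  ]
[257. 358.] [244 345  25  27 471] [ 0.3002 -0.0382  0.01  ]
[0.6545 0.0655 0.3723]
```

>>> carry_out(moves="0 0 0.04 0 0 0 0.5;0 0 0.04 0 0 0 0.5;0 0 0.04 0 0 0 0.5;0 0 0.04 0 0 0 0.5;-0.015 0.02 0.02 0 0 0 0.5;-0.0277 0.0379 0 0 0 0 0.5;-0.0277 0.0379 0 0 0 0 0.5;-0.0277 0.0379 0 0 0 0 0.5")

```text
time_s: 20.18
ee_pos: [0.575, 0.1732, 0.5142]
tool_rot: [-1.806, -2.569, 0.002]
contact_force: [0.3, -0.2, 0.6]
finger_gap: 0.0458
grip_force: 0.0
```

>>> carry_out(moves="-0.0277 0.0379 0 0 0 0 0.5;-0.0277 0.0379 0 0 0 0 0.5;-0.0277 0.0379 0 0 0 0 0.5;-0.0277 0.0379 0 0 0 0 0.5;-0.0277 0.0379 0 0 0 0 0.5;-0.0277 0.0379 0 0 0 0 0.5;-0.0277 0.0379 0 0 0 0 0.5;-0.0277 0.0379 0 0 0 0 0.5")

```text
time_s: 20.85
ee_pos: [0.3974, 0.4163, 0.5141]
tool_rot: [-1.805, -2.57, 0.004]
contact_force: [0.6, 0.9, -0.1]
finger_gap: 0.0456
grip_force: 0.0
```

>>> carry_out(moves="-0.0277 0.0379 0 0 0 0 0.5;-0.0277 0.0379 0 0 0 0 0.5;-0.0277 0.0379 0 0 0 0 0.5;-0.02 0.03 0 0 0 0 0.5;0 0 0 0 0 0 0.5;0 0 0 0 0 0 0.5")

```text
time_s: 21.35
ee_pos: [0.3154, 0.5309, 0.5138]
tool_rot: [1.803, 2.573, -0.005]
contact_force: [-0.2, 0.3, -0.2]
finger_gap: 0.0452
grip_force: 0.0
```

```bash
python3 - <<'E'
from h import *
np.set_printoptions(precision=3,suppress=True)
t=snap('top','top8');s=snap('side','side8');t0=load('top0');s0=load('side0')
def comps(f,x0,y0,x1,y1,thr,amin=30):
    g=f[y0:y1,x0:x1].astype(int);m=((g.min(2)>thr)&(np.ptp(g,axis=2)<45)).astype(np.uint8)
    n,l,st,ce=cv2.connectedComponentsWithStats(m);return [((ce[i]+[x0,y0]).round(1).tolist(),int(st[i,4])) for i in range(1,n) if st[i,4]>amin]
print('tray area top', comps(t0['frame'],290,190,345,255,170),comps(t['frame'],290,190,345,255,170))
print('handle side',comps(s0['frame'],335,225,370,258,165),comps(s['frame'],335,225,370,258,165))
print('bin top',comps(t0['frame'],400,240,485,318,150),comps(t['frame'],400,240,485,318,150))
print('bin side',comps(s0['frame'],325,345,480,480,160),comps(s['frame'],325,345,480,480,160))
hsv=lambda f:cv2.cvtColor(f,cv2.COLOR_BGR2HSV)
for nm,lo,hi,b in(('tape',(8,90,90),(22,255,255),(380,150,440,210)),('disp',(150,50,80),(179,255,255),(215,155,290,200))):
    for f in(t0,t):
        x0,y0,x1,y1=b;M=cv2.moments(cv2.inRange(hsv(f['frame'][y0:y1,x0:x1]),lo,hi),True);print(nm,M['m10']/M['m00']+x0,M['m01']/M['m00']+y0,M['m00'])
for b in((430,180,482,243),(305,145,345,185),(225,215,300,275),(398,240,484,318)):
    x0,y0,x1,y1=b;d=np.abs(t0['frame'][y0:y1,x0:x1].astype(int)-t['frame'][y0:y1,x0:x1]).max(2);print(b,(d>40).sum(),d.mean())
for n,f in(('s0',s0),('s8',s)): print(n,comps(f['frame'],440,330,540,430,150))
print(ctrl.read_state()['time_s'])
E
```

```text
tray area top [([304.4, 199.9], 63), ([310.4, 213.8], 160), ([294.0, 240.8], 211), ([320.4, 233.1], 169)] [([305.3, 201.2], 65), ([294.0, 240.8], 215)]
handle side [([352.3, 233.9], 111), ([345.9, 254.5], 105)] [([351.7, 235.2], 115)]
bin top [([422.6, 286.5], 874)] [([451.3, 260.9], 399), ([430.0, 285.7], 1741), ([462.9, 287.0], 71)]
bin side [([470.5, 387.0], 808)] [([470.4, 387.1], 858), ([436.0, 421.8], 878), ([416.9, 456.2], 244)]
tape 408.11206896551727 180.18247126436782 696.0
tape 408.0199714693295 180.28102710413694 701.0
disp 251.61686526122824 180.39321723189735 1091.0
disp 251.6161616161616 180.39853076216713 1089.0
(430, 180, 482, 243) 0 1.8666056166056166
(305, 145, 345, 185) 0 1.55
(225, 215, 300, 275) 0 2.051111111111111
(398, 240, 484, 318) 422 6.921586165772212
s0 [([490.9, 385.1], 3391), ([444.7, 424.3], 120)]
s8 [([490.8, 385.1], 3433), ([444.4, 421.9], 166)]
21.45
```

```bash
python3 -c "
from cell import ctrl
print(ctrl.sign_off())"
```

```text
the job is handed in; nothing more can be done
None
```

The job is handed in: one full lever stroke fed the third disc, all three went into the bin, and the tray is back flat beside the feeder about 5 mm from where it stood (moved towards tray_spot), with the bystanders unmoved, after about 21 s of robot time.

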